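# Clear the serum bottle and ease open the tilt-out hamper

## Task

The serum bottle is in the way of the tilt-out hamper's front: first stand it upright on the round white tray, setting it down gently. Then take the hamper's front by its bar, tilt it all the way open until it rests on its stop and let go, without letting it fall open and without dragging or tipping the hamper; leave the mirror, toothbrush holder and facial roller where they are.

Things in the scene. Friction and masses are not known exactly. Their poses are not given: they have to be found in the camera images.
- hamper: Counter-top tilt-out hamper: walnut casing, 160 (x) x 260 (y) x 313 mm high, standing loose at the robot's right, facing left (casing 3.5 kg; about 20 N down on the open front tips it). Origin: centre of its underside, z up, -x points out of its front; the shut front's face is at x = -80 mm. Its white marble top, from 295 to 313 mm height, overhangs that face by 40 mm: it bars a vertical tool from the bar, a tool tilted 30 to 45 degrees fits.
- hinge (a point): Middle of the hinge line of the front, which runs along the hamper's y axis: 68 mm in front of the casing's centre (x = -68 mm in the hamper's frame), 25 mm above the counter. Axes as the hamper's.
- front (a joint): Opening angle (rad) of the hamper's white front (222 wide, 195 high, top edge 20 mm above the bar's axis, 12 mm thick; with bin 0.6 to 1.3 kg): 0 shut and upright, growing as its top tilts outwards and down. Its weight pulls it shut below about 0.25 rad; beyond, it falls open unless held. A rigid stop ends the opening somewhere from 0.6 to 1.0 rad; it must be felt.
- bar (a point): Middle of the front's round dark steel handle bar, 12 mm thick, 140 mm long along the hamper's y, a post at each end. Its axis is 45 mm off the panel's outer face (39 mm clear gap); when shut it is 200 mm above the counter, 57 mm in front of and 175 mm above the hinge line. It swings with the front.
- bottle: Closed frosted glass serum bottle with a brass-coloured cap, about 0.2 to 0.4 kg, standing loose in front of the hamper in the way of its front. 160 mm high; body 56 mm across up to 108 mm, then a shoulder; the cap is a cylinder 34 mm across from 126 to 160 mm height. Origin: centre of its underside; z is its upright axis.
- tray: Fixed flat round white ceramic tray, 150 mm across, 10 mm thick, no rim. Origin: centre of its underside on the counter (its upper side is 10 mm above).
- mirror: Bystander: brushed aluminium hand mirror lying flat, 205 mm long, 100 mm across the disc, 12 mm thick. Origin on the counter near its middle, 45 mm from the disc's centre (+x); handle to -x.
- holder: Bystander: white ceramic toothbrush holder, a cup 72 mm across and 100 mm high, with two brushes standing up to 190 mm. Origin: centre of its underside.
- roller: Bystander: rose quartz facial roller lying flat, 155 mm long, 70 mm wide, 36 mm high. Origin on the counter near its middle; stone cylinder to +x, grip to -x.
Not all that is in view belongs to the job. There is more than one size of the tray; the job needs the largest.

How it is judged (in metres and radians):
On the way, in this order (a step that is already met when the one before it is completed fails the run):
1. the bottle stands upright on the tray, let go, with the front still shut (horizontal distance between bottle and tray below 0.05 m and z of bottle in the frame of tray between 0.006 and 0.014 m and angle between bottle's own z axis and vertical below 0.1 rad and contact force between the fingers and bottle below 0.1 N and value of joint front below 0.12 rad), for 0.2 s.
2. the front is tilted fully open (value of joint front above 0.68 rad), for 0.2 s.
At the end, for the whole second after the job is handed in: The bottle stands upright (within 6 degrees) and at rest on the tray, its axis within 50 mm of the tray's centre; the front is fully open, within 0.04 rad of its stop, and at rest; the hamper stands within 15 mm of where it was, level within 2 degrees (horizontal distance between bottle and tray below 0.05 m and z of bottle in the frame of tray between 0.006 and 0.014 m and angle between bottle's own z axis and vertical below 0.1 rad and linear speed of bottle below 0.02 m/s and value of joint front above 0.68 rad and velocity of joint front below 0.05 rad/s and distance of hamper from where it was at the start of the episode below 0.015 m and angle between hamper's own z axis and vertical below 0.03 rad); the robot touches nothing.
It fails at once if The front falls open or is flung (faster than 1.2 rad/s) (velocity of joint front above 1.2 rad/s).
It fails at once if The hamper is dragged more than 15 mm or tipped more than 5 degrees (distance of hamper from where it was at the start of the episode above 0.015 m or angle between hamper's own z axis and vertical above 0.087 rad).
It fails at once if The bottle is tipped by more than 30 degrees (angle between bottle's own z axis and vertical above 0.52 rad).
It fails at once if The bottle is dropped or banged on the tray (over 60 N) (contact force between bottle and tray above 60 N).
It fails at once if The mirror, toothbrush holder or roller is moved by more than 30 mm (distance of any of mirror, holder, roller from where it was at the start of the episode above 0.03 m).
It also fails if it takes over 51 s, if anything falls off the work surface, if the arm or the gripper's body presses on something with over 40 N, if the wrist force passes 120 N, or if a joint passes its speed limit or range.

## Robot

A 7-joint arm with a two-finger parallel gripper is mounted at the origin on the work surface. World frame = base frame: x ahead of the robot, y to its left, z up, the work surface at z = 0. Lengths are in m, angles in degrees, forces in N, time in s.
With the tool pointing down it reaches from about 0.4 to 0.9 m from the base axis. Payload 5.5 kg.
Tool frame: the origin (TCP) lies at the very end of the fingers, on their centre line; the grasp point (between the pads) lies 19 mm behind it (robot.grip_depth is the distance from the TCP to the grasp point, in m); z points along the fingers, y is the direction in which the jaws open and shut (so a half turn about z gives the same grasp; the last joint's range is limited). The gripper opens to 85 mm and grips with 20 to 120 N. Pads are 22 mm wide; open, the fingers measure 114 mm over their backs; the gripper's body (76 mm by 85 mm) begins 54 mm behind the grasp point. The pads swing forward as they close: fully open they stand 13 mm farther back than shut.
Start: joints at [82.517, 28.699, -24.465, 88.831, 12.651, 65.22, -12.049], TCP at [0.249, -0.6, 0.231] pointing down, gripper open.
Joint ranges: [-164.97, 164.97], [-17.58, 116.51], [-87.97, 89.64], [11.32, 138.91], [-80.73, 260.73], [10.89, 115.49], [-147.41, 147.41]. Speed limits (degrees/s): [147.25, 147.25, 180, 180, 180, 180, 180].

## Interface

Orientations are given as a 3x3 rotation matrix whose columns are the frame's x, y, z axes.
In Python, from plant import robot gives the robot as it stands.
- The arm moves only by the tool move_arm, never from a script. Its argument "moves" is text: rows parted by semicolons, each of 4 numbers parted by spaces: the shift along the tool's x, y, z in m, then the turn about the tool's z in degrees. A call has 1 to 12 rows; each row is the pose to reach, as a shift and turn from the pose commanded when the call began, along the tool's axes at that moment; what a row does not reach only later rows make up. A row lasts 1/8 s, in which the tool goes at most 62.5 mm and 10.7 degrees, less where a joint would pass 70% of its speed; a pose out of reach is approached as far as the arm can. A call with a gripper value outside its range is refused whole. "gripper" is the opening, from -1 (shut) to 1 (fully open), so that 0 is half open, set as the call begins (left out, the last holds). The fingers move at their own pace and stop on an object; the grip force is fixed at half the most. Time passes only in rows, so rows that repeat a pose let the fingers close. It gives the time, the measured TCP pose, the force and the opening at its end, in the units of the state.
- robot.state(): the state, without advancing time (a new reading comes with each control period).
- robot.camera(name): name is "scene" or "top" or "wrist"; returns (picture, depth): 480x640x3 uint8, red, green, blue; 480x640 float32, m along the optical axis (not along the pixel's ray), 0 where there is no reading.
- robot.get_calibration(name): a dict with "mtx" (3x3 intrinsics, pixels), "R" (3x3) and "t" (3): a world point X has camera coordinates R X + t. Camera axes: x right, y down, z forward; pixel columns grow to the right and rows downward; lengths in m; the calibration is good to about 2 mm. A picture is of the moment at which its call begins: read the wrist's pose just before it. get_calibration takes no time and is no camera call; for the wrist camera it gives the pose at the moment of the call.
- robot.hand_in(): hands the job in, once; it reports no verdict.
The state is a dict: "clock": time; "q": joint angles; "dq": joint speeds; "tau": joint torques, N m; "tcp_pos": TCP position; "ee_rot": TCP orientation; "wrist_force": force on the tool from outside, world axes, zero at the start; "ft_torque": the same for the moment, N m; "opening": finger opening in m.
Only numpy, scipy, OpenCV 4.12 (cv2) and the standard library are available. Lean on these libraries where they do the work, as an engineer would, in place of code of your own. Each camera call takes 0.05 s, during which the arm holds its last target. There are 200 camera calls.

## Working session

There is one attempt and no reset: what is moved stays moved. The work goes in short steps, Python scripts to look and compute and a tool call to move; the robot and the scene stay as the last step left them, time stands still between calls to the robot, and variables do not carry over. Pictures are saved under pics/ and viewed, about 8 in all and at most 12, crops included, and the job is handed in when it is done.

Besides the shell and the picture viewer there is one more tool, called after ">>>" in YAML: its name, and indented under it one key for each argument. move_arm: Moves the arm, as the interface text tells. Its arguments: {"type":"object","properties":{"moves":{"type":"string"},"gripper":{"type":"number"}},"required":["moves"]}

```bash
mkdir -p pics; cat > h.py <<'E'
import numpy as np, cv2
from plant import robot
def grab(n):
    c=robot.get_calibration(n); p,d=robot.camera(n); return np.array(p),np.array(d),c
def pts(d,c):
    K=np.array(c["mtx"]);R=np.array(c["R"]);t=np.array(c["t"])
    v,u=np.mgrid[:480,:640]
    P=np.stack([(u-K[0,2])/K[0,0]*d,(v-K[1,2])/K[1,1]*d,d],-1)
    return (P-t)@R
E
python3 - <<'E'
from h import *
for n in("top","scene"):
    p,d,c=grab(n); np.savez(n,p=p,d=d,X=pts(d,c)); cv2.imwrite(f"pics/{n}.png",p[:,:,::-1]); print(n,-c["R"].T@c["t"] if hasattr(c["R"],'T') else c, np.mean(d>0))
s=robot.state();print(s)
E
```

```text
top [0.27942341 0.08607396 1.51411245] 0.9959700520833333
scene [1.08175599 0.88467991 1.04282772] 0.982060546875
{'clock': 0.1, 'q': array([ 82.51856039,  28.75125308, -24.45463323,  88.88516073,
        12.6502961 ,  65.21968512, -12.04818953]), 'dq': array([-0.0467576 , -0.14294711, -0.07598451, -0.08225187, -0.00118879,
        0.05692601, -0.00785864]), 'tau': array([-1.08434464e-02, -5.70808053e+01, -5.83881810e+00, -2.81745565e+01,
        1.03433235e-02,  5.74767226e-03, -4.57348540e-05]), 'tcp_pos': array([ 0.24912234, -0.59968617,  0.23033511]), 'ee_rot': array([[ 9.23441091e-01,  3.83739733e-01, -6.07387416e-04],
       [ 3.83740204e-01, -9.23439548e-01,  1.69031970e-03],
       [ 8.77572683e-05, -1.79398963e-03, -9.99998387e-01]]), 'wrist_force': array([-0.12977038, -0.61367002,  0.02434341]), 'ft_torque': array([ 0.00228856, -0.00345219,  0.0028371 ]), 'opening': 0.08547135962186964}
```

View pics/top.png

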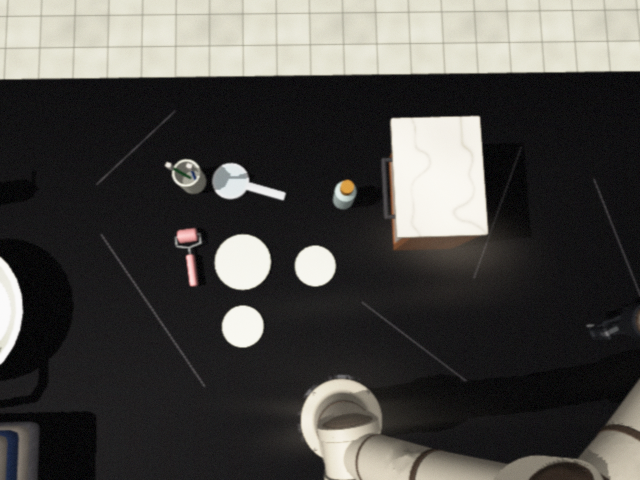

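View pics/scene.png

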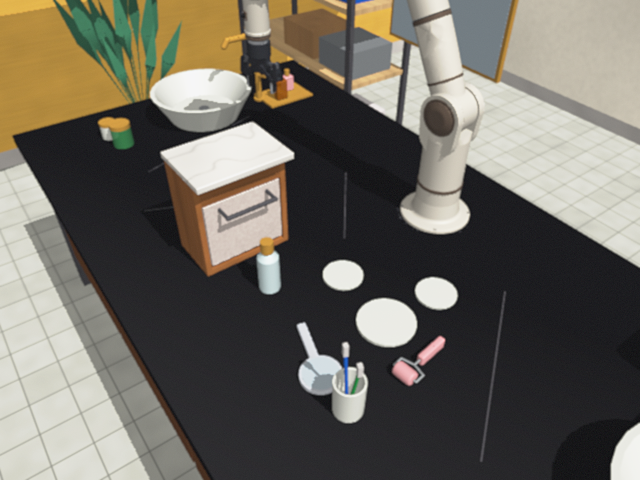

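Top view: candidates for the tray are the discs at (243,262), the largest, (315,266) and (243,327). The bottle cap is at (347,187), the hamper top at (438,178) and the bar at (387,188). The bystanders are the holder (188,176), mirror (232,181) and roller (190,255). The scene view agrees: bottle (268,268), large tray (386,322). I choose disc (243,262) and check its diameter next.

```bash
python3 - <<'E'
from h import *
z=np.load("top.npz");p,X=z["p"],z["X"]
hsv=cv2.cvtColor(p,cv2.COLOR_RGB2HSV)
Z=X[:,:,2]
# trays
m=((Z<0.016)&(Z>0.0)&(hsv[:,:,2]>150)&(hsv[:,:,1]<60)).astype(np.uint8)
n,l,st,ce=cv2.connectedComponentsWithStats(m)
for i in range(1,n):
    if st[i,4]>400 and 100<ce[i][0]<400 and 100<ce[i][1]<400:
        q=X[l==i]; print("disc",ce[i].round(),((q.max(0)+q.min(0))/2).round(4),(q.max(0)-q.min(0)).round(3),np.median(q[:,2]).round(4))
v,u=np.mgrid[:480,:640]
b=(abs(u-346)<20)&(abs(v-190)<28)&(Z>0.02)
q=X[b]; print("bottle",q.min(0),q.max(0)); cap=q[q[:,2]>.153]; print("cap",len(cap),cap.min(0),cap.max(0))
t=(abs(Z-.313)<.012)&(u>380)&(u<500)&(v>100)&(v<250)
q=X[t].astype(np.float32); print("top z",np.median(q[:,2]));r=cv2.minAreaRect(q[:,:2].copy());print(r,cv2.boxPoints(r))
bb=(u>376)&(u<392)&(v>150)&(v<225)&(abs(Z-.2)<.02)
q=X[bb];print("bar",len(q),q.min(0),q.max(0),np.polyfit(q[:,0],q[:,1],1))
s=np.load("scene.npz");p,X=s["p"],s["X"];Z=X[:,:,2]
b=(v>230)&(v<300)&(u>250)&(u<290)&(Z>0.02)&(Z<.2)
q=X[b]; q=q[(q[:,1]>r[0][1]+.15)] ; 
body=q[(q[:,2]<.1)];cap=q[q[:,2]>.13]
from scipy.optimize import least_squares
for a,R in((body,.028),(cap,.017)):
    f=least_squares(lambda c:np.hypot(a[:,0]-c[0],a[:,1]-c[1])-R,a[:,:2].mean(0)-.02,loss='soft_l1',f_scale=.003);print("fit",len(a),f.x,np.abs(f.fun).mean())
# scene bar & front
b=(v>180)&(v<230)&(u>210)&(u<285)&(abs(Z-.2)<.015)
q=X[b];print("hamper slab y",np.percentile(q[:,1],[1,10,50,90,99]))
tt=(abs(Z-.313)<.008)&(u>150)&(u<300)&(v>110)&(v<200);q=X[tt].astype(np.float32);print(cv2.minAreaRect(q[:,:2].copy()))
E
```

```text
disc [240. 184.] [0.6457 0.2391 0.0088] [0.103 0.193 0.014] 0.0127
disc [242. 262.] [0.4244 0.2583 0.0081] [0.151 0.15  0.016] 0.0114
disc [315. 266.] [0.4097 0.0618 0.0081] [0.108 0.109 0.016] 0.0087
disc [242. 326.] [0.251  0.2593 0.0082] [0.106 0.11  0.016] 0.0087
bottle [ 0.27942341 -0.04639273  0.02064277] [0.61641744 0.08607396 1.51411245]
cap 156 [ 0.27942341 -0.03475014  0.15330862] [0.60901911 0.08607396 1.51411245]
top z 0.31382614
((0.578574538230896, -0.21275150775909424), (0.2716367542743683, 0.2014988213777542), 0.6585084795951843) [[ 0.44160724 -0.1135697 ]
 [ 0.443923   -0.31505522]
 [ 0.71554184 -0.3119333 ]
 [ 0.7132261  -0.11044779]]
bar 335 [ 0.50133239 -0.12510586  0.19813303] [ 0.65025285 -0.10117525  0.21221658] [-0.00554134 -0.1049977 ]
fit 476 [ 0.59210681 -0.02316694] 0.001378768202632854
fit 218 [ 0.59193555 -0.02267562] 0.0033214629470599976
hamper slab y [-0.16114739 -0.15817577 -0.15406848 -0.10589283 -0.10136413]
((0.578252911567688, -0.21319791674613953), (0.2745685577392578, 0.20864653587341309), 1.2188743352890015)
```

```bash
python3 - <<'E'
from h import *
p=cv2.imread("pics/top.png");cv2.imwrite("pics/crop1.png",cv2.resize(p[110:350,160:500],None,fx=2.3,fy=2.3,interpolation=cv2.INTER_CUBIC))
E
```

```text
(no output)
```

View pics/crop1.png

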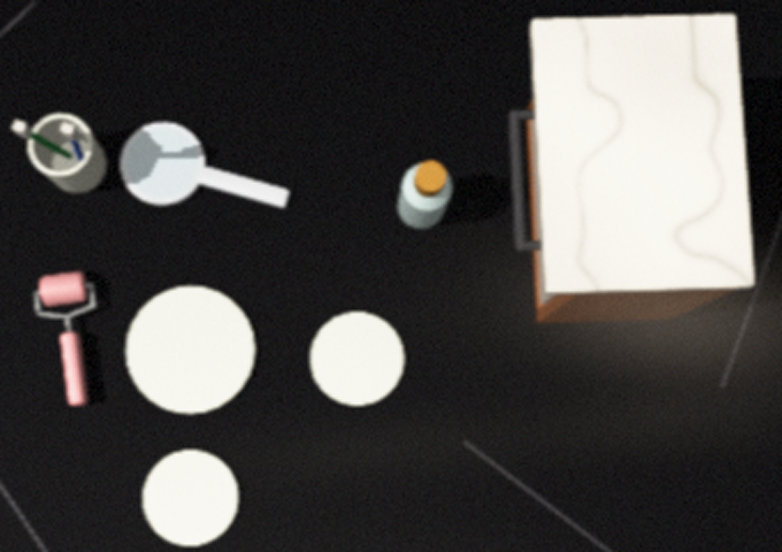

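>>> move_arm:
  moves: "0 0 -0.06 0; 0 0 -0.12 0; 0.02 -0.015 -0.18 0; 0.06 -0.045 -0.2 5; 0.1 -0.075 -0.2 10; 0.145 -0.108 -0.2 15; 0.19 -0.142 -0.2 20; 0.235 -0.175 -0.2 22.6; 0.28 -0.209 -0.2 22.6; 0.325 -0.242 -0.2 22.6; 0.37 -0.276 -0.2 22.6; 0.415 -0.31 -0.2 22.6"
  gripper: 1

```text
clock: 1.6
tcp_pos: [0.5141, -0.1532, 0.4311]
ee_rot: [[1.0, -0.001, -0.0], [-0.001, -1.0, -0.0], [-0.0, 0.0, -1.0]]
wrist_force: [1.1, -0.3, -0.1]
opening: 0.0857
```

>>> move_arm:
  moves: "0.03 -0.045 0 0; 0.055 -0.09 0 0; 0.078 -0.13 0.02 0; 0.078 -0.13 0.07 0; 0.078 -0.13 0.11 0; 0.078 -0.13 0.13 0; 0.078 -0.13 0.13 0; 0.078 -0.13 0.13 0"

```text
clock: 2.6
tcp_pos: [0.5923, -0.0246, 0.3023]
ee_rot: [[1.0, -0.001, 0.001], [-0.001, -1.0, 0.0], [0.001, -0.0, -1.0]]
wrist_force: [0.6, 0.3, 0.4]
opening: 0.0852
```

```bash
python3 - <<'E'
from h import *
s=robot.state();print(s["tcp_pos"],s["wrist_force"])
p,d,c=grab("wrist");X=pts(d,c);np.savez("w1",p=p,d=d,X=X);cv2.imwrite("pics/w1.png",p[:,:,::-1])
R=np.array(c["R"]);print("cam in tool",s["ee_rot"].T@(-R.T@c["t"]-s["tcp_pos"]), "axis",s["ee_rot"].T@R[2])
hsv=cv2.cvtColor(p,cv2.COLOR_RGB2HSV)
m=(hsv[:,:,0]>8)&(hsv[:,:,0]<25)&(hsv[:,:,1]>120)&(hsv[:,:,2]>80)&(abs(X[:,:,0]-.592)<.05)&(abs(X[:,:,1]+.0225)<.05)&(X[:,:,2]>.11)
q=X[m];print(len(q),q.min(0),q.max(0)); t=q[abs(q[:,2]-.16)<.004]
if len(t):print("cap top",len(t),(t.min(0)+t.max(0))/2,t.max(0)-t.min(0))
# bar
b=(abs(X[:,:,2]-.2)<.02)&(X[:,:,1]<-.085)&(X[:,:,1]>-.13)&(X[:,:,0]>.48)&(X[:,:,0]<.68)
q=X[b]
if len(q):print("bar",len(q),np.percentile(q,[0.5,99.5],axis=0),np.polyfit(q[:,0],q[:,1],1))
b=(abs(X[:,:,2]-.313)<.008)&(X[:,:,1]<-.08)
q=X[b]
if len(q):print("marble",len(q),np.percentile(q,[0.5,99.8],axis=0))
E
```

```text
[ 0.59229879 -0.02462791  0.30225466] [0.63954499 0.34445179 0.41555033]
cam in tool [ 7.45217689e-02  7.99397584e-05 -1.43473362e-01] axis [-2.96038135e-01 -6.33952140e-04  9.55175911e-01]
1517 [ 0.57379202 -0.03680972  0.13382757] [ 0.60740075 -0.0040937   0.16294194]
cap top 1355 [ 0.59054907 -0.02045171  0.15951079] [0.0335141  0.03271601 0.0068623 ]
bar 3403 [[ 0.50572205 -0.12922817  0.19962092]
 [ 0.65032317 -0.10165162  0.20783159]] [-0.0648468  -0.06932211]
marble 34389 [[ 0.51544373 -0.15822861  0.30523364]
 [ 0.70611125 -0.11143036  0.31547494]]
```

View pics/w1.png

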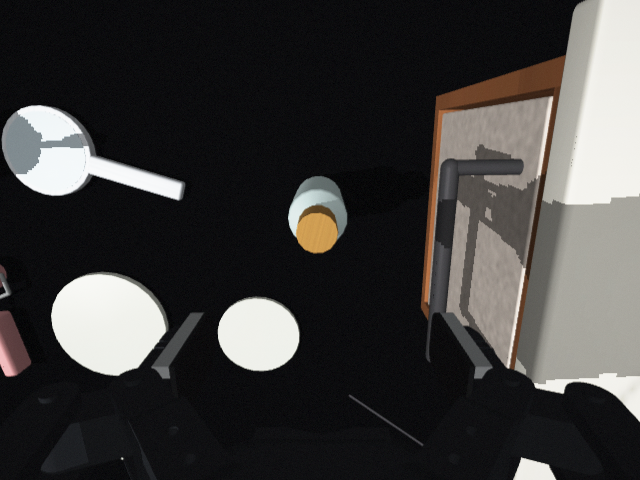

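>>> move_arm:
  moves: "-0.002 -0.004 0.05 0; -0.002 -0.004 0.1 0; -0.002 -0.004 0.14 0; -0.002 -0.004 0.165 0; -0.002 -0.004 0.175 0; -0.002 -0.004 0.175 0; -0.002 -0.004 0.175 0"

```text
clock: 3.52
tcp_pos: [0.591, -0.0207, 0.1279]
ee_rot: [[1.0, -0.001, 0.003], [-0.001, -1.0, -0.0], [0.003, 0.0, -1.0]]
wrist_force: [-0.2, 1.1, 1.2]
opening: 0.086
```

>>> move_arm:
  moves: "0 0 0 0; 0 0 0 0; 0 0 0 0; 0 0 0 0; 0 0 0 0; 0 0 0 0"
  gripper: -1

```text
clock: 4.28
tcp_pos: [0.5904, -0.0206, 0.1269]
ee_rot: [[1.0, -0.0, 0.001], [-0.0, -1.0, -0.0], [0.001, 0.0, -1.0]]
wrist_force: [0.3, 0.9, 5.7]
opening: 0.0329
```

>>> move_arm:
  moves: "0 0 -0.015 0; 0 0 -0.04 0; 0 0 -0.065 0; 0 0 -0.08 0; 0 0 -0.08 0; 0 0 -0.08 0"

```text
clock: 5.03
tcp_pos: [0.589, -0.021, 0.2054]
ee_rot: [[1.0, -0.001, -0.002], [-0.001, -1.0, -0.0], [-0.002, 0.0, -1.0]]
wrist_force: [-0.9, 0.2, -3.0]
opening: 0.0327
```

```bash
python3 - <<'E'
from h import *
s=robot.state();print(s["tcp_pos"],s["wrist_force"],s["opening"])
p,d,c=grab("scene");X=pts(d,c);T=s["tcp_pos"]
k=(abs(X[:,:,0]-T[0])<.05)&(abs(X[:,:,1]-T[1])<.05)&(X[:,:,2]>.03)&(X[:,:,2]<.18)
q=X[k];print("lowest",np.percentile(q[:,2],[0.5,2,5]))
for lo in(.085,.11,.14):
  a=q[(q[:,2]>lo)&(q[:,2]<lo+.03)];print(lo,len(a),a.mean(0))
E
```

```text
[ 0.58900545 -0.02100509  0.20535779] [-0.85153153  0.19352093 -3.03861531] 0.032654941724975385
lowest [0.07983941 0.08324508 0.08688135]
0.085 190 [ 0.60174352 -0.00414319  0.10002433]
0.11 198 [ 0.60130706 -0.00348541  0.12467846]
0.14 204 [ 0.60187821 -0.00382419  0.15487543]
```

>>> move_arm:
  moves: "-0.006 -0.01 0 0; -0.022 -0.038 0 0; -0.043 -0.073 0 0; -0.065 -0.109 0 0; -0.087 -0.146 0 0; -0.109 -0.183 0 0; -0.131 -0.22 0 0; -0.149 -0.25 0 0; -0.161 -0.27 0 0; -0.166 -0.279 0 0; -0.166 -0.279 0 0; -0.166 -0.279 0 0"

```text
clock: 6.58
tcp_pos: [0.4245, 0.2572, 0.2061]
ee_rot: [[1.0, -0.002, -0.0], [-0.002, -1.0, -0.001], [-0.0, 0.001, -1.0]]
wrist_force: [0.3, -0.4, -2.0]
opening: 0.0325
```

>>> move_arm:
  moves: "0 0 0.015 0; 0 0 0.035 0; 0 0 0.05 0; 0 0 0.058 0; 0 0 0.062 0; 0 0 0.065 0; 0 0 0.067 0; 0 0 0.067 0"

```text
clock: 7.58
tcp_pos: [0.4241, 0.2584, 0.1395]
ee_rot: [[1.0, -0.001, 0.0], [-0.001, -1.0, 0.0], [0.0, -0.0, -1.0]]
wrist_force: [0.4, -0.2, -2.8]
opening: 0.0327
```

Not touching yet; lower in 1 mm steps.

>>> move_arm:
  moves: "0 0 0.001 0; 0 0 0.001 0; 0 0 0.002 0; 0 0 0.002 0"

```text
clock: 8.07
tcp_pos: [0.4239, 0.2583, 0.1372]
ee_rot: [[1.0, -0.001, -0.0], [-0.001, -1.0, -0.0], [-0.0, 0.0, -1.0]]
wrist_force: [-0.8, 0.6, -1.0]
opening: 0.0326
```

>>> move_arm:
  moves: "0 0 0.001 0; 0 0 0.001 0; 0 0 0.002 0; 0 0 0.002 0"

```text
clock: 8.57
tcp_pos: [0.4246, 0.2587, 0.1368]
ee_rot: [[1.0, -0.001, 0.002], [-0.001, -1.0, -0.0], [0.002, 0.0, -1.0]]
wrist_force: [-3.0, -3.0, 15.1]
opening: 0.0326
```

>>> move_arm:
  moves: "0 0 -0.001 0; 0 0 -0.0015 0; 0 0 -0.0015 0"

```text
clock: 8.95
tcp_pos: [0.4241, 0.2585, 0.1369]
ee_rot: [[1.0, -0.001, 0.0], [-0.001, -1.0, 0.0], [0.0, -0.0, -1.0]]
wrist_force: [0.1, 0.4, 2.8]
opening: 0.0327
```

>>> move_arm:
  moves: "0 0 0 0; 0 0 0 0; 0 0 0 0; 0 0 0 0; 0 0 -0.02 0; 0 0 -0.06 0; 0 0 -0.11 0; 0 0 -0.15 0; 0 0 -0.15 0"
  gripper: 1

```text
clock: 10.07
tcp_pos: [0.4257, 0.2597, 0.2901]
ee_rot: [[1.0, -0.001, 0.006], [-0.001, -1.0, 0.002], [0.006, -0.002, -1.0]]
wrist_force: [0.7, -0.2, 0.5]
opening: 0.0855
```

```bash
python3 - <<'E'
from h import *
s=robot.state();print(s["tcp_pos"],s["wrist_force"],s["opening"])
p,d,c=grab("scene");X=pts(d,c);cv2.imwrite("pics/s2.png",p[:,:,::-1])
w,dw,cw=grab("wrist");W=pts(dw,cw)
for n,Y in(("scene",X),("wrist",W)):
  k=(abs(Y[:,:,0]-.424)<.06)&(abs(Y[:,:,1]-.2585)<.06)&(Y[:,:,2]>.03)&(Y[:,:,2]<.185)
  q=Y[k];print(n,q.max(0)); t=q[q[:,2]>.163];print(len(t),(t.min(0)+t.max(0))/2,t.max(0)-t.min(0))
E
```

```text
[0.42570471 0.25970863 0.29007009] [ 0.74917264 -0.22806324  0.48299953] 0.08546381279533428
scene [0.45724522 0.28804636 0.1738745 ]
149 [0.42744261 0.25663992 0.16849936] [0.03667316 0.03472361 0.01075029]
wrist [0.45277206 0.28655632 0.17295207]
1646 [0.42494637 0.25895967 0.16798622] [0.03361194 0.03318553 0.0099317 ]
```

View pics/s2.png

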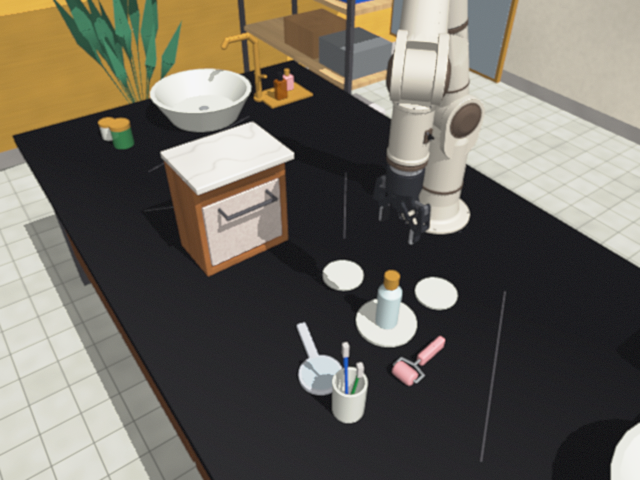

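The picture shows the bottle upright on the largest tray at about (388,310). The front is still shut and the bystanders haven't moved. The moves turn the tool only about its own z, so it stays vertical. I therefore check the open fingers' geometry for hooking the bar from the front.

```bash
python3 - <<'E'
from h import *
z=np.load("w1.npz");X=z["X"];d=z["d"]
s=np.array([.5923,-.0246,.3023]);Y=X-s
Y=Y*np.array([1,-1,-1])   # tool frame
k=(d>0)&(Y[:,:,2]>-.12)&(Y[:,:,2]<.02)&(abs(Y[:,:,1])<.085)&(abs(Y[:,:,0])<.06)
q=Y[k];print(len(q))
for a in np.arange(-.12,.02,.01):
  r=q[(q[:,2]>=a)&(q[:,2]<a+.01)]
  if len(r)>5:
    l=r[r[:,1]<0];g=r[r[:,1]>0]
    f=lambda v:np.percentile(v,[2,98]).round(4) if len(v)>3 else None
    print(a.round(2),len(r),"y-",f(l[:,1]),"y+",f(g[:,1]),"x",f(r[:,0]))
E
```

```text
54495
-0.1 2987 y- [-0.0309 -0.0127] y+ [0.0128 0.0309] x [0.0148 0.0191]
-0.09 15762 y- [-0.0652 -0.0009] y+ [0.001  0.0644] x [0.0062 0.0166]
-0.08 12382 y- [-0.0717 -0.0021] y+ [0.0021 0.0716] x [-0.0088  0.0164]
-0.07 13726 y- [-0.0723 -0.0401] y+ [0.0401 0.0723] x [-0.01    0.0125]
-0.06 2528 y- [-0.0656 -0.0426] y+ [0.0425 0.0655] x [0.0008 0.0127]
-0.05 2389 y- [-0.0557 -0.0423] y+ [0.0423 0.0556] x [-0.0092  0.0105]
-0.04 2300 y- [-0.0559 -0.0424] y+ [0.0423 0.0557] x [-0.0113  0.0104]
-0.03 1809 y- [-0.0554 -0.0423] y+ [0.0423 0.0555] x [-0.0112  0.0105]
-0.02 612 y- [-0.049  -0.0424] y+ [0.0424 0.0485] x [-0.0112  0.0102]
```

>>> move_arm:
  moves: "0.01 0.015 0 0; 0.035 0.05 0 0; 0.06 0.09 0 0; 0.085 0.13 0 0; 0.11 0.17 0 0; 0.132 0.205 0 0; 0.147 0.225 0 0; 0.15 0.23 0.02 0; 0.15 0.23 0.04 0; 0.15 0.23 0.06 0; 0.15 0.23 0.075 0; 0.15 0.23 0.075 0"

```text
clock: 11.68
tcp_pos: [0.5726, 0.0288, 0.2102]
ee_rot: [[1.0, 0.001, -0.003], [0.001, -1.0, 0.0], [-0.003, -0.0, -1.0]]
wrist_force: [-0.0, -0.7, 0.3]
opening: 0.0858
```

>>> move_arm:
  moves: "0.002 0.01 0.0125 0; 0.003 0.03 0.0125 0; 0.003 0.05 0.0125 0; 0.003 0.068 0.0125 0; 0.003 0.08 0.0125 0; 0.003 0.087 0.0125 0; 0.003 0.089 0.0125 0; 0.003 0.089 0.0125 0"

```text
clock: 12.68
tcp_pos: [0.5776, -0.0559, 0.2006]
ee_rot: [[1.0, 0.004, 0.003], [0.004, -1.0, 0.005], [0.003, -0.005, -1.0]]
wrist_force: [0.3, 11.9, 1.8]
opening: 0.0856
```

>>> move_arm:
  moves: "0 0.001 0 0; 0 0.002 0 0; 0 0.004 0 0; 0 0.004 0 0; 0 0.004 0 0"

```text
clock: 13.3
tcp_pos: [0.5779, -0.0595, 0.2008]
ee_rot: [[1.0, 0.005, 0.003], [0.005, -1.0, 0.005], [0.003, -0.005, -1.0]]
wrist_force: [0.6, 12.9, 3.5]
opening: 0.0851
```

>>> move_arm:
  moves: "0 -0.004 0 0; 0 -0.006 0 0; 0 -0.008 0 0"

```text
clock: 13.68
tcp_pos: [0.5762, -0.0532, 0.199]
ee_rot: [[1.0, 0.003, -0.001], [0.003, -1.0, 0.005], [-0.001, -0.005, -1.0]]
wrist_force: [0.1, 9.3, -3.3]
opening: 0.0853
```

```bash
python3 - <<'E'
from h import *
s=robot.state();print(s["tcp_pos"],s["wrist_force"],s["ft_torque"])
p,d,c=grab("scene");X=pts(d,c);np.savez("s3",p=p,d=d,X=X)
cv2.imwrite("pics/s3.png",cv2.resize(p[60:300,130:430,::-1],None,fx=2.6,fy=2.4,interpolation=cv2.INTER_CUBIC))
v,u=np.mgrid[:480,:640]
T=s["tcp_pos"]
k=(abs(X[:,:,0]-T[0])<.075)&(abs(X[:,:,1]-T[1])<.12)&(X[:,:,2]>.2)&(X[:,:,2]<.5)
q=X[k]
for a in np.arange(.2,.5,.02):
  r=q[(q[:,2]>=a)&(q[:,2]<a+.02)]
  if len(r):print(a.round(2),len(r),np.percentile(r[:,1]-T[1],[1,50,99]).round(3))
tt=(abs(X[:,:,2]-.313)<.008)&(u>150)&(u<300)&(v>110)&(v<200);q=X[tt].astype(np.float32);print("max y",np.percentile(q[:,1],[99,99.8]))
t,dt,ct=grab("top");Y=pts(dt,ct)
k=(abs(Y[:,:,2]-.313)<.012)&(u>380)&(u<500)&(v>100)&(v<250)
q=Y[k];print("top: x",np.percentile(q[:,0],[.5,99.5]),"y",np.percentile(q[:,1],[.5,99.5]))
z=np.load("top.npz")["X"];k=(abs(z[:,:,2]-.313)<.012)&(u>380)&(u<500)&(v>100)&(v<250);q=z[k];print("before",np.percentile(q[:,0],[.5,99.5]),np.percentile(q[:,1],[.5,99.5]))
E
```

```text
[ 0.57624867 -0.0531814   0.19898552] [ 0.08243209  9.30545557 -3.30299077] [ 1.31907147 -0.01517324  0.02666778]
0.2 402 [-0.113 -0.103  0.047]
0.22 308 [-0.114 -0.107  0.057]
0.24 285 [-0.114 -0.108  0.055]
0.26 351 [-0.114 -0.064  0.074]
0.28 203 [-0.074  0.03   0.072]
0.3 621 [-0.119 -0.071  0.069]
0.32 286 [-0.115  0.007  0.037]
0.34 245 [-0.011  0.029  0.038]
0.36 303 [-0.015  0.026  0.038]
0.38 201 [-0.01   0.028  0.038]
0.4 286 [-0.017  0.028  0.039]
0.42 275 [-0.015  0.029  0.038]
0.44 263 [-0.013  0.028  0.043]
0.46 315 [-0.011  0.03   0.042]
0.48 302 [-0.011  0.029  0.038]
max y [0.01085793 0.01461951]
top: x [0.4448488  0.71167597] y [-0.32097097 -0.1571819 ]
before [0.44347903 0.71090542] [-0.31102052 -0.11240794]
```

View pics/s3.png

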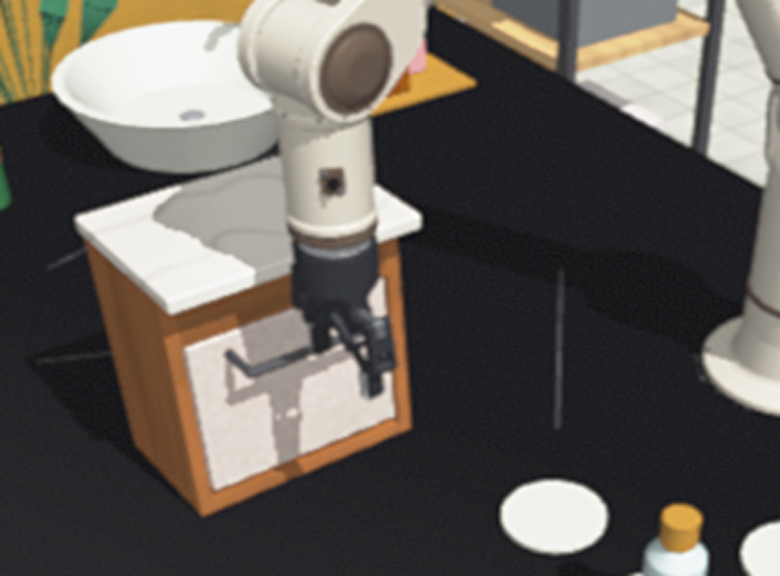

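The linkage behind the open fingers (72 mm half-width) was catching the marble edge. I back off at once and measure the hamper.

>>> move_arm:
  moves: "0 -0.01 0 0; 0 -0.03 0 0; 0 -0.05 0 0; 0 -0.066 0 0; 0 -0.076 0 0; 0 -0.076 0 0; 0 -0.076 0 0"

```text
clock: 14.65
tcp_pos: [0.5769, 0.0184, 0.1992]
ee_rot: [[1.0, -0.001, -0.0], [-0.001, -1.0, -0.001], [-0.0, 0.001, -1.0]]
wrist_force: [0.3, -0.2, 0.1]
opening: 0.0858
```

```bash
cat >> h.py <<'E'
def hamper(p,X):
    v,u=np.mgrid[:480,:640]
    k=(abs(X[:,:,2]-.313)<.012)&(u>380)&(u<500)&(v>100)&(v<250)
    k=cv2.morphologyEx(k.astype(np.uint8),cv2.MORPH_OPEN,np.ones((3,3)))>0
    q=X[k]; o=[]
    for lo,hi in((.5,.56),(.6,.66)):
        r=q[(q[:,0]>lo)&(q[:,0]<hi)]; o+=[*np.percentile(r[:,1],[.5,99.5]).round(4)]
    A=np.c_[q[:,:2],np.ones(len(q))];n=np.linalg.lstsq(A,q[:,2],rcond=None)[0]
    print("hamper y edges",o,"x",np.percentile(q[:,0],[.5,99.5]).round(4),"tilt",n[:2].round(4),len(q))
E
python3 - <<'E'
from h import *
s=robot.state();print(s["tcp_pos"],s["wrist_force"])
z=np.load("top.npz");hamper(z["p"],z["X"])
t,d,c=grab("top");hamper(t,pts(d,c))
E
```

```text
[0.57690478 0.01839902 0.19923598] [ 0.32092571 -0.20790417  0.1388733 ]
hamper y edges [np.float64(-0.3119), np.float64(-0.1133), np.float64(-0.3099), np.float64(-0.112)] x [0.4435 0.7109] tilt [ 0.0004 -0.0003] 10744
hamper y edges [np.float64(-0.3117), np.float64(-0.122), np.float64(-0.3099), np.float64(-0.112)] x [0.4444 0.711 ] tilt [0.0004 0.0005] 9886
```

```bash
python3 - <<'E'
from h import *
z=np.load("s3.npz");X=z["X"];T=np.array([.5762,-.0532,.199])
Y=X-T
k=(abs(Y[:,:,0])<.1)&(Y[:,:,1]>-.05)&(Y[:,:,1]<.1)
q=Y[k]
for a in np.arange(.01,.24,.01):
  r=q[(q[:,2]>=a)&(q[:,2]<a+.01)]
  if len(r):
    m=r[abs(r[:,1])<.03]
    print(a.round(2),len(r),"x",np.percentile(r[:,0],[1,99]).round(3),"y99",np.percentile(r[:,1],99).round(3),"x|mid",np.percentile(m[:,0],[2,98]).round(3) if len(m)>3 else None)
print(robot.state()["q"])
E
```

```text
0.01 28 x [-0.01   0.012] y99 0.05 x|mid None
0.02 53 x [-0.009  0.012] y99 0.056 x|mid None
0.03 52 x [-0.009  0.013] y99 0.057 x|mid None
0.04 53 x [-0.008  0.014] y99 0.055 x|mid None
0.05 31 x [-0.01   0.014] y99 0.068 x|mid None
0.06 71 x [-0.011  0.016] y99 0.074 x|mid None
0.07 78 x [-0.012  0.019] y99 0.074 x|mid [-0.004  0.018]
0.08 93 x [-0.012  0.019] y99 0.071 x|mid [-0.002  0.019]
0.09 95 x [-0.01   0.021] y99 0.072 x|mid [0.008 0.021]
0.1 127 x [-0.01   0.021] y99 0.069 x|mid [0.011 0.021]
0.11 127 x [-0.012  0.014] y99 0.069 x|mid [0.009 0.014]
0.12 45 x [-0.017  0.035] y99 0.066 x|mid [-0.014  0.035]
0.13 105 x [-0.027  0.039] y99 0.037 x|mid [-0.027  0.039]
0.14 121 x [-0.027  0.039] y99 0.037 x|mid [-0.026  0.039]
0.15 124 x [-0.024  0.039] y99 0.038 x|mid [-0.024  0.039]
0.16 119 x [-0.022  0.039] y99 0.038 x|mid [-0.022  0.039]
0.17 190 x [-0.031  0.039] y99 0.037 x|mid [-0.031  0.039]
0.18 46 x [-0.01   0.037] y99 0.034 x|mid [-0.009  0.036]
0.19 154 x [-0.027  0.041] y99 0.039 x|mid [-0.027  0.041]
0.2 123 x [-0.033  0.042] y99 0.04 x|mid [-0.033  0.042]
0.21 155 x [-0.027  0.04 ] y99 0.038 x|mid [-0.027  0.04 ]
0.22 132 x [-0.029  0.039] y99 0.037 x|mid [-0.029  0.039]
0.23 140 x [-0.024  0.04 ] y99 0.038 x|mid [-0.024  0.04 ]
[  25.48693008   26.02909533  -38.73919466  101.07134106   18.6313503
   59.45908163 -110.13407993]
```

The hamper is back in place: its edges are unchanged and it is level. The wide parts are the finger linkage in the jaw direction; the body is only about 38 mm in radius, starting 125 mm behind the TCP.

New plan:
1. Turn the jaws along the bar, with the camera facing away from the hamper.
2. Press the rim of the gripper body down on top of the bar to start the tilt.
3. Keep the fingers' sides just outside the bar to hold the front as it passes the balance point.

>>> move_arm:
  moves: "0 -0.01 0.01 -10; 0 -0.012 0.02 -20; 0 -0.012 0.03 -30; 0 -0.012 0.045 -40; 0 -0.012 0.06 -50; 0 -0.012 0.075 -60; 0 -0.012 0.09 -70; 0 -0.012 0.1 -80; 0 -0.012 0.106 -90; 0 -0.012 0.109 -90; 0 -0.012 0.109 -90"
  gripper: 1

```text
clock: 16.08
tcp_pos: [0.5768, 0.0307, 0.0901]
ee_rot: [[0.005, 1.0, -0.0], [1.0, -0.005, -0.0], [-0.0, -0.0, -1.0]]
wrist_force: [-0.4, 1.4, -0.1]
opening: 0.0854
```

```bash
python3 - <<'E'
from h import *
s=robot.state();print(s["tcp_pos"],s["wrist_force"],s["q"],s["ee_rot"].round(3))
p,d,c=grab("scene");X=pts(d,c);np.savez("s4",p=p,d=d,X=X)
cv2.imwrite("pics/s4.png",cv2.resize(p[60:300,130:430,::-1],None,fx=2.6,fy=2.4,interpolation=cv2.INTER_CUBIC))
Y=X-s["tcp_pos"]
q=Y[(abs(Y[:,:,0])<.11)&(abs(Y[:,:,1])<.08)]
for a in np.arange(.05,.26,.005):
  r=q[(q[:,2]>=a)&(q[:,2]<a+.005)]
  if len(r)>5: print(a.round(3),len(r),"x99",np.percentile(r[:,0],99).round(3),"y99",np.percentile(r[:,1],99).round(3), "ymin", np.percentile(r[:,1],1).round(3))
E
```

```text
[0.57680285 0.03066828 0.0901226 ] [-0.38569811  1.42483702 -0.08144593] [ 33.24250671  41.25310139 -53.1500695  104.96943562  40.19986652
  54.8346098  -38.09018548] [[ 0.005  1.    -0.   ]
 [ 1.    -0.005 -0.   ]
 [-0.    -0.    -1.   ]]
0.05 17 x99 0.059 y99 0.011 ymin -0.005
0.055 19 x99 0.07 y99 0.014 ymin -0.013
0.06 50 x99 0.074 y99 0.013 ymin -0.012
0.065 84 x99 0.076 y99 0.013 ymin -0.012
0.07 65 x99 0.076 y99 0.016 ymin -0.014
0.075 82 x99 0.074 y99 0.017 ymin -0.015
0.08 92 x99 0.074 y99 0.017 ymin -0.015
0.085 67 x99 0.073 y99 0.016 ymin -0.014
0.09 54 x99 0.072 y99 0.018 ymin -0.006
0.095 70 x99 0.073 y99 0.02 ymin -0.01
0.1 87 x99 0.07 y99 0.019 ymin -0.011
0.105 84 x99 0.071 y99 0.019 ymin -0.01
0.11 89 x99 0.07 y99 0.015 ymin -0.015
0.115 103 x99 0.069 y99 0.013 ymin -0.013
0.12 17 x99 0.063 y99 0.013 ymin -0.006
0.125 10 x99 0.039 y99 0.033 ymin -0.008
0.13 41 x99 0.038 y99 0.037 ymin -0.012
0.135 51 x99 0.041 y99 0.037 ymin -0.009
0.14 56 x99 0.039 y99 0.038 ymin -0.011
0.145 53 x99 0.04 y99 0.037 ymin -0.002
0.15 51 x99 0.039 y99 0.038 ymin -0.006
0.155 57 x99 0.039 y99 0.038 ymin -0.012
0.16 61 x99 0.039 y99 0.038 ymin -0.011
0.165 59 x99 0.038 y99 0.037 ymin -0.015
0.17 102 x99 0.037 y99 0.037 ymin -0.017
0.175 64 x99 0.038 y99 0.037 ymin -0.015
0.18 20 x99 0.032 y99 0.032 ymin 0.007
0.185 8 x99 0.038 y99 0.036 ymin -0.009
0.19 55 x99 0.04 y99 0.039 ymin -0.007
0.195 83 x99 0.041 y99 0.04 ymin -0.019
0.2 38 x99 0.04 y99 0.038 ymin -0.012
0.205 73 x99 0.041 y99 0.039 ymin -0.024
0.21 83 x99 0.04 y99 0.039 ymin -0.016
0.215 57 x99 0.039 y99 0.038 ymin -0.008
0.22 59 x99 0.039 y99 0.038 ymin -0.011
0.225 54 x99 0.039 y99 0.039 ymin -0.013
0.23 67 x99 0.039 y99 0.038 ymin -0.015
0.235 65 x99 0.04 y99 0.037 ymin -0.006
0.24 54 x99 0.039 y99 0.038 ymin -0.011
0.245 54 x99 0.039 y99 0.041 ymin -0.008
0.25 59 x99 0.039 y99 0.043 ymin -0.009
0.255 65 x99 0.039 y99 0.049 ymin -0.014
```

View pics/s4.png

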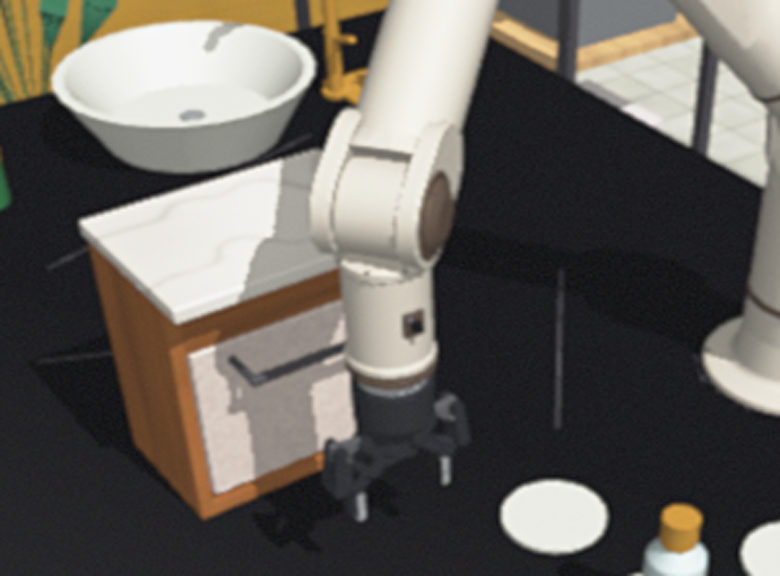

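The picture shows the jaws now along the bar, with the tool clear in front of the hamper and the camera side facing away.

>>> move_arm:
  moves: "-0.01 0 0.002 0; -0.03 0 0.004 0; -0.05 0 0.004 0; -0.067 0 0.004 0; -0.08 0 0.004 0; -0.088 0 0.004 0; -0.0925 0 0.004 0; -0.0925 0 0.004 0; -0.0925 0 0.004 0"

```text
clock: 17.25
tcp_pos: [0.5768, -0.0604, 0.0864]
ee_rot: [[-0.0, 1.0, 0.0], [1.0, 0.0, 0.0], [0.0, 0.0, -1.0]]
wrist_force: [-0.9, 0.3, 0.3]
opening: 0.0855
```

>>> move_arm:
  moves: "-0.002 0 0 0; -0.004 0 0 0; -0.006 0 0 0; -0.007 0 0 0; -0.007 0 0 0"

```text
clock: 17.88
tcp_pos: [0.5768, -0.0684, 0.0863]
ee_rot: [[0.001, 1.0, 0.0], [1.0, -0.001, -0.0], [-0.0, 0.0, -1.0]]
wrist_force: [-0.4, -0.4, -0.9]
opening: 0.0861
```

>>> move_arm:
  moves: "-0.001 0 0 0; -0.002 0 0.001 0; -0.002 0 0.002 0; -0.002 0 0.003 0; -0.002 0 0.003 0"

```text
clock: 18.5
tcp_pos: [0.5767, -0.0702, 0.0832]
ee_rot: [[0.001, 1.0, -0.0], [1.0, -0.001, 0.0], [0.0, -0.0, -1.0]]
wrist_force: [-0.9, -0.2, 1.1]
opening: 0.0852
```

>>> move_arm:
  moves: "0 0 0.001 0; 0 0 0.002 0; 0 0 0.003 0; 0 0 0.003 0"

```text
clock: 19.0
tcp_pos: [0.5767, -0.0703, 0.0802]
ee_rot: [[0.001, 1.0, -0.0], [1.0, -0.001, 0.0], [0.0, -0.0, -1.0]]
wrist_force: [0.6, 0.3, 0.1]
opening: 0.0852
```

>>> move_arm:
  moves: "0 0 0.001 0; 0 0 0.002 0; 0 0 0.002 0"

```text
clock: 19.38
tcp_pos: [0.5767, -0.0703, 0.0782]
ee_rot: [[0.001, 1.0, -0.0], [1.0, -0.001, 0.0], [0.0, -0.0, -1.0]]
wrist_force: [-0.1, 0.4, -0.6]
opening: 0.0853
```

>>> move_arm:
  moves: "0 0 0.001 0; 0 0 0.002 0; 0 0 0.002 0"

```text
clock: 19.75
tcp_pos: [0.5773, -0.0695, 0.0768]
ee_rot: [[-0.0, 1.0, 0.001], [1.0, 0.0, 0.001], [0.001, 0.001, -1.0]]
wrist_force: [0.7, 3.0, 3.5]
opening: 0.0859
```

>>> move_arm:
  moves: "0 0 0.001 0; 0 0 0.002 0; 0 0 0.002 0"

```text
clock: 20.12
tcp_pos: [0.5779, -0.0683, 0.0754]
ee_rot: [[-0.001, 1.0, 0.003], [1.0, 0.001, 0.002], [0.002, 0.003, -1.0]]
wrist_force: [1.7, 4.9, 5.8]
opening: 0.0852
```

>>> move_arm:
  moves: "0 0 -0.003 0; 0 0 -0.007 0; -0.001 0 -0.007 0; -0.002 0 -0.007 0; -0.003 0 -0.007 0; -0.003 0 -0.007 0"

```text
clock: 20.88
tcp_pos: [0.5767, -0.0735, 0.0812]
ee_rot: [[0.001, 1.0, -0.0], [1.0, -0.001, -0.0], [-0.0, -0.0, -1.0]]
wrist_force: [1.1, -0.4, 0.6]
opening: 0.0857
```

Still no marble contact at −0.0735; creep a little more.

>>> move_arm:
  moves: "-0.001 0 0 0; -0.002 0 0 0; -0.002 0 0 0; -0.002 0 0 0"

```text
clock: 21.38
tcp_pos: [0.5768, -0.0752, 0.0813]
ee_rot: [[0.001, 1.0, 0.0], [1.0, -0.001, 0.0], [0.0, 0.0, -1.0]]
wrist_force: [0.9, -0.8, -0.6]
opening: 0.0857
```

>>> move_arm:
  moves: "-0.001 0 0 0; -0.002 0 0 0; -0.0025 0 0 0; -0.0025 0 0 0"

```text
clock: 21.88
tcp_pos: [0.5769, -0.0758, 0.0815]
ee_rot: [[-0.002, 1.0, 0.001], [1.0, 0.002, 0.002], [0.002, 0.001, -1.0]]
wrist_force: [-0.2, 0.1, -0.2]
opening: 0.0856
```

>>> move_arm:
  moves: "0.0012 0 0.001 0; 0.0015 0 0.002 0; 0.0015 0 0.003 0; 0.0015 0 0.004 0; 0.0015 0 0.004 0"

```text
clock: 22.5
tcp_pos: [0.5773, -0.0764, 0.0796]
ee_rot: [[0.001, 1.0, 0.001], [1.0, -0.001, -0.002], [-0.002, 0.001, -1.0]]
wrist_force: [-6.1, 5.1, 19.1]
opening: 0.0855
```

>>> move_arm:
  moves: "0.002 0 -0.0005 0; 0.004 0 0 0; 0.006 0 0.0005 0; 0.008 0 0.001 0; 0.008 0 0.001 0"

```text
clock: 23.12
tcp_pos: [0.5773, -0.0698, 0.0774]
ee_rot: [[0.003, 1.0, 0.001], [1.0, -0.003, -0.002], [-0.002, 0.001, -1.0]]
wrist_force: [-3.0, 3.3, 11.0]
opening: 0.0851
```

```bash
cat >> h.py <<'E'
def bar():
    p,d,c=grab("scene");X=pts(d,c)
    k=(X[:,:,0]>.61)&(X[:,:,0]<.66)&(X[:,:,1]>-.14)&(X[:,:,1]<.15)&(X[:,:,2]>.07)&(X[:,:,2]<.22)
    q=X[k]; g=cv2.cvtColor(p,cv2.COLOR_RGB2GRAY)[k]
    q=q[g<90]; r=np.hypot(q[:,1]+.164,q[:,2]-.025); q=q[(r>.165)&(r<.205)]
    if len(q)>8:
        y0=np.percentile(q[:,1],95)-.006; z0=np.median(q[q[:,1]>y0-.006][:,2]);phi=np.degrees(np.arctan2(y0+.164,z0-.025));print("bar",len(q),y0.round(4),z0.round(4),"theta",((phi-18)/57.3).round(3), "r",np.hypot(y0+.164,z0-.025).round(3))
    else: print("bar n",len(q))
    return p,X
E
python3 - <<'E'
from h import *
p,X=bar()
cv2.imwrite("pics/s5.png",cv2.resize(p[100:280,150:350,::-1],None,fx=4,fy=3.3,interpolation=cv2.INTER_CUBIC))
t,d,c=grab("top");hamper(t,pts(d,c));s=robot.state();print(s["tcp_pos"],s["wrist_force"])
E
```

```text
bar 237 -0.0615 0.1805 theta 0.269 r 0.186
hamper y edges [np.float64(-0.3122), np.float64(-0.2106), np.float64(-0.3102), np.float64(-0.143)] x [0.444  0.7118] tilt [ 0.003  -0.0003] 6297
[ 0.57726939 -0.06984023  0.07742833] [-3.80526426  3.24917179 11.07301095]
```

View pics/s5.png

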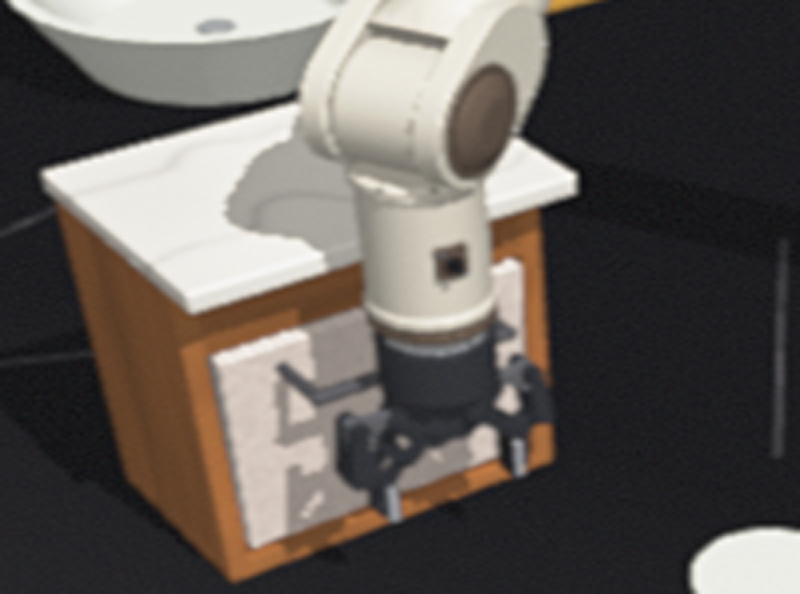

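The picture shows the panel starting to tilt, with a gap opening at its top. Hamper in place, about 11 N down on the bar. I carry on along the arc.

>>> move_arm:
  moves: "0.004 0 0.0015 0; 0.0085 0 0.0033 0; 0.0127 0 0.0053 0; 0.0168 0 0.0073 0; 0.0168 0 0.0073 0"

```text
clock: 23.85
tcp_pos: [0.5773, -0.0519, 0.07]
ee_rot: [[0.002, 1.0, 0.001], [1.0, -0.002, -0.001], [-0.001, 0.001, -1.0]]
wrist_force: [-3.6, 4.9, 10.1]
opening: 0.0851
```

```bash
python3 - <<'E'
from h import *
s=robot.state();print(s["tcp_pos"],s["wrist_force"])
p,d,c=grab("scene");X=pts(d,c)
k=(X[:,:,0]>.655)&(X[:,:,0]<.70)&(X[:,:,1]>-.17)&(X[:,:,1]<.05)&(X[:,:,2]>.05)&(X[:,:,2]<.225)
q=X[k];A=q
for z0 in np.arange(.06,.22,.02):
  r=q[abs(q[:,2]-z0)<.01]
  if len(r)>5:print(z0.round(2),len(r),np.percentile(r[:,1],[10,50,90]).round(4))
E
```

```text
[ 0.57726845 -0.05187798  0.06999623] [-3.56059756  4.90988012 10.1109537 ]
0.06 87 [-0.1571 -0.151  -0.1473]
0.08 78 [-0.1554 -0.1483 -0.1457]
0.1 89 [-0.1541 -0.1454 -0.1423]
0.12 88 [-0.1545 -0.1423 -0.1397]
0.14 95 [-0.1539 -0.1395 -0.136 ]
0.16 88 [-0.1533 -0.1367 -0.1336]
0.18 99 [-0.1558 -0.1342 -0.1306]
0.2 103 [-0.1545 -0.131  -0.1276]
```

>>> move_arm:
  moves: "0.0045 0 0.0024 0; 0.009 0 0.0048 0; 0.013 0 0.0072 0; 0.017 0 0.0095 0; 0.017 0 0.0095 0"

```text
clock: 24.52
tcp_pos: [0.5763, -0.0358, 0.0588]
ee_rot: [[0.002, 1.0, -0.001], [1.0, -0.002, -0.001], [-0.001, -0.001, -1.0]]
wrist_force: [-0.4, -0.1, 0.5]
opening: 0.0853
```

```bash
cat >> h.py <<'E'
def theta():
    s=robot.state();print(s["clock"],s["tcp_pos"].round(4),s["wrist_force"].round(1),s["ft_torque"].round(2))
    p,d,c=grab("scene");X=pts(d,c)
    k=(X[:,:,0]>.658)&(X[:,:,0]<.69)&(X[:,:,1]>-.17)&(X[:,:,1]<.08)&(X[:,:,2]>.04)&(X[:,:,2]<.225)
    q=X[k][:,1:]
    best=(0,0)
    for th in np.arange(0,1.15,.005):
        n=np.array([np.cos(th),-np.sin(th)]);dd=(q-[-.164,.025])@n
        c_=(abs(dd-.012)<.003).sum()
        if c_>best[0]:best=(c_,th)
    print("theta",best); return p,X
E
python3 -c "
from h import *
theta()
t,d,c=grab('top');hamper(t,pts(d,c))"
```

```text
24.525 [ 0.5763 -0.0358  0.0588] [-0.4 -0.1  0.5] [ 0.01 -0.02 -0.04]
theta (np.int64(404), np.float64(0.26))
hamper y edges [np.float64(-0.3121), np.float64(-0.1761), np.float64(-0.3104), np.float64(-0.1125)] x [0.4471 0.7114] tilt [0.0004 0.0009] 7504
```

>>> move_arm:
  moves: "0.003 0 0.002 0; 0.006 0 0.0041 0; 0.0095 0 0.0068 0; 0.0134 0 0.0097 0; 0.017 0 0.0126 0; 0.0204 0 0.0154 0; 0.0204 0 0.0154 0"

```text
clock: 25.5
tcp_pos: [0.5766, -0.0133, 0.0439]
ee_rot: [[-0.0, 1.0, -0.0], [1.0, 0.0, 0.0], [0.0, -0.0, -1.0]]
wrist_force: [-0.1, 0.8, 0.0]
opening: 0.0853
```

```bash
python3 -c "
from h import *
theta()
t,d,c=grab('top');hamper(t,pts(d,c))"
```

```text
25.5 [ 0.5766 -0.0133  0.0439] [-0.1  0.8  0. ] [ 0.06  0.03 -0.02]
theta (np.int64(291), np.float64(0.44))
hamper y edges [np.float64(-0.3117), np.float64(-0.1575), np.float64(-0.3104), np.float64(-0.1122)] x [0.4515 0.7115] tilt [0.0001 0.0013] 8018
```

>>> move_arm:
  moves: "0.002 0 0 0; 0.0045 0 0 0; 0.007 0 0 0; 0.0095 0 0 0; 0.012 0 0 0; 0.0145 0 0 0; 0.017 0 0 0; 0.019 0 0 0; 0.019 0 0 0"

```text
clock: 26.72
tcp_pos: [0.5768, 0.0056, 0.0442]
ee_rot: [[0.0, 1.0, 0.0], [1.0, -0.0, 0.001], [0.001, 0.0, -1.0]]
wrist_force: [-0.1, 2.7, -0.8]
opening: 0.0852
```

```bash
python3 -c "
from h import *
theta()"
```

```text
26.725 [0.5768 0.0056 0.0442] [-0.1  2.7 -0.8] [0.35 0.05 0.04]
theta (np.int64(211), np.float64(0.5700000000000001))
```

>>> move_arm:
  moves: "0.001 0 0 0; 0.0022 0 0 0; 0.0034 0 0 0; 0.0046 0 0 0; 0.0058 0 0 0; 0.007 0 0 0; 0.008 0 0 0; 0.009 0 0 0; 0.009 0 0 0"

```text
clock: 27.9
tcp_pos: [0.5768, 0.0143, 0.0442]
ee_rot: [[0.0, 1.0, 0.0], [1.0, -0.0, 0.0], [0.0, 0.0, -1.0]]
wrist_force: [-0.2, 2.6, -0.2]
opening: 0.0853
```

```bash
python3 -c "
from h import *
theta()"
```

```text
27.9 [0.5768 0.0143 0.0442] [-0.2  2.6 -0.2] [0.29 0.07 0.05]
theta (np.int64(130), np.float64(0.675))
```

>>> move_arm:
  moves: "0.0008 0 0 0; 0.0016 0 0 0; 0.0024 0 0 0; 0.0032 0 0 0; 0.004 0 0 0; 0.0048 0 0 0; 0.0056 0 0 0; 0.006 0 0 0; 0.006 0 0 0"

```text
clock: 29.08
tcp_pos: [0.5768, 0.02, 0.0441]
ee_rot: [[0.001, 1.0, 0.0], [1.0, -0.001, 0.0], [0.0, 0.0, -1.0]]
wrist_force: [-0.2, 0.0, -0.3]
opening: 0.0853
```

```bash
python3 -c "
from h import *
theta()
t,d,c=grab('top');hamper(t,pts(d,c))"
```

```text
29.075 [0.5768 0.02   0.0441] [-0.2  0.  -0.3] [-0.04  0.01  0.02]
theta (np.int64(111), np.float64(0.6900000000000001))
hamper y edges [np.float64(-0.3118), np.float64(-0.1313), np.float64(-0.3101), np.float64(-0.1121)] x [0.4474 0.7112] tilt [0.0005 0.    ] 8602
```

>>> move_arm:
  moves: "0.001 0 0 0; 0.002 0 0 0; 0.003 0 0 0; 0.004 0 0 0; 0.005 0 0 0; 0.005 0 0 0"

```text
clock: 29.92
tcp_pos: [0.5768, 0.0251, 0.0441]
ee_rot: [[0.0, 1.0, 0.0], [1.0, -0.0, 0.0], [0.0, 0.0, -1.0]]
wrist_force: [-0.6, 0.1, 0.1]
opening: 0.085
```

```bash
python3 -c "
from h import *
p,X=theta()
k=(X[:,:,0]>.655)&(X[:,:,0]<.69)&(X[:,:,1]>-.15)&(X[:,:,1]<.06)&(X[:,:,2]>.03)&(X[:,:,2]<.225)
q=X[k];
for z0 in np.arange(.04,.2,.015):
  r=q[abs(q[:,2]-z0)<.007]
  if len(r)>5:print(z0.round(3),len(r),np.percentile(r[:,1],[10,50,90]).round(4))
cv2.imwrite('pics/s6.png',cv2.resize(p[100:300,150:370,::-1],None,fx=3.6,fy=3,interpolation=cv2.INTER_CUBIC))"
```

```text
29.925 [0.5768 0.0251 0.0441] [-0.6  0.1  0.1] [-0.01 -0.01  0.03]
theta (np.int64(108), np.float64(0.6950000000000001))
0.04 14 [-0.1455 -0.1402 -0.1343]
0.055 16 [-0.1426 -0.1289 -0.123 ]
0.07 25 [-0.1453 -0.1303 -0.1096]
0.085 35 [-0.1437 -0.1199 -0.0993]
0.1 47 [-0.141  -0.1074 -0.0848]
0.115 56 [-0.139  -0.1088 -0.0732]
0.13 55 [-0.1413 -0.0998 -0.0607]
0.145 87 [-0.1366 -0.0914 -0.05  ]
0.16 94 [-0.1366 -0.0853 -0.0308]
0.175 115 [-0.1345 -0.0835 -0.0295]
0.19 46 [-0.1455 -0.1242 -0.1076]
```

View pics/s6.png

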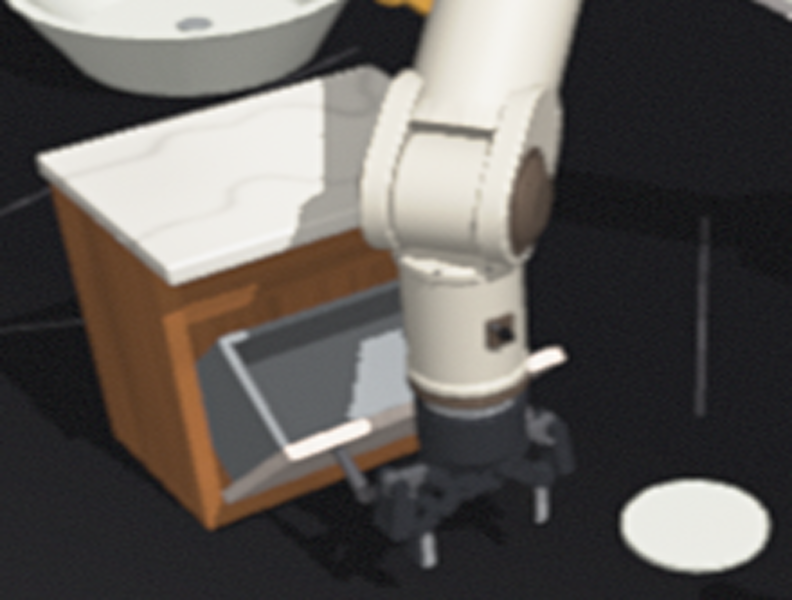

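The picture shows the front open with the bin exposed. The angle held at about 0.69 while the tool moved on 10 mm with no force, so it rests on its stop. I withdraw outwards, then up.

>>> move_arm:
  moves: "0.01 0 0 0; 0.03 0 0 0; 0.05 0 0 0; 0.07 0 -0.01 0; 0.08 0 -0.04 0; 0.08 0 -0.08 0; 0.08 0 -0.13 0; 0.08 0 -0.18 0; 0.08 0 -0.22 0; 0.08 0 -0.24 0; 0.08 0 -0.24 0"

```text
clock: 31.35
tcp_pos: [0.5772, 0.1059, 0.2852]
ee_rot: [[-0.0, 1.0, 0.002], [1.0, 0.0, 0.0], [0.0, 0.002, -1.0]]
wrist_force: [-0.6, 0.0, -0.7]
opening: 0.0852
```

```bash
python3 - <<'E'
from h import *
p,X=theta()
k=(abs(X[:,:,0]-.425)<.04)&(abs(X[:,:,1]-.258)<.04)&(X[:,:,2]>.163)&(X[:,:,2]<.18);q=X[k];print("cap",(q.min(0)+q.max(0))/2,q.max(0)[2])
# full-width panel outer edge fit: bar (dark) at x .58-.645
g=cv2.cvtColor(p,cv2.COLOR_RGB2GRAY)
k=(X[:,:,0]>.52)&(X[:,:,0]<.645)&(X[:,:,1]>-.03)&(X[:,:,1]<.06)&(X[:,:,2]>.06)&(X[:,:,2]<.2)&(g<90)
q=X[k];y0=np.percentile(q[:,1],97)-.006 if len(q) else 0;print("bar y",len(q),y0,"z",np.median(q[:,2]),"theta",(np.arcsin(min(1,(y0+.164)/.184))-.3149))
t,d,c=grab("top");hamper(t,pts(d,c))
cv2.imwrite("pics/s7.png",p[:,:,::-1])
E
```

```text
31.35 [0.5772 0.1059 0.2852] [-0.6  0.  -0.7] [0.02 0.01 0.03]
theta (np.int64(114), np.float64(0.6900000000000001))
cap [0.42777658 0.25737573 0.16922002] 0.17523265249131106
bar y 92 -0.006725337577905497 z 0.12194290228367508 theta 0.7101759260145493
hamper y edges [np.float64(-0.3116), np.float64(-0.1135), np.float64(-0.31), np.float64(-0.1121)] x [0.4443 0.7112] tilt [0.0006 0.0006] 10201
```

View pics/s7.png

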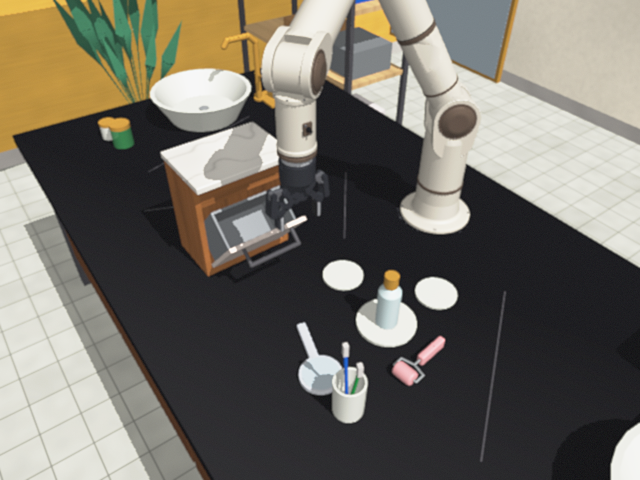

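The picture shows the front open and resting, the bottle upright on the large tray at (388,308), the arm clear and the bystanders unmoved.

```bash
python3 -c "
from plant import robot
print(robot.hand_in(),robot.state()['clock'])"
```

```text
the job is handed in; nothing more can be done
the job is handed in; nothing more can be done
```

I stood the bottle on the largest tray and tilted the hamper's front open onto its stop, then handed the job in at about 31.5 s. It reported no verdict.

**How the front was opened:** the moves only turn the tool about its own axis, so I could not tilt it to grip the bar. Instead I pressed the rim of the gripper body down on the bar to start the tilt. Past the balance point the bar leaned on the gripper until the stop took the load. The force then fell to 0, and the angle stayed within about 0.005 rad over another 5 mm of tool travel.

**Last checks:**
- **Bottle:** its cap is within about 4 mm of the tray's centre, its top is about 170 mm up as it should be, and it looks upright.
- **Front:** two estimates differ slightly, 0.69 and 0.71 rad. Both are above the 0.68 needed, but the margin is thin.
- **Hamper:** its edges are within 1 mm of where they started, and it is level.
- **Bystanders:** the mirror, toothbrush holder and roller look unmoved in the last picture; I did not measure them.
- **Arm:** about 0.1 m clear of everything, with wrist force about 0.

**What went wrong on the way:**
- My first approach to the bar caught the marble top with the finger linkage, pushing at about 13 N. The hamper seems to have rocked back briefly, and it was back in place once I withdrew.
- The first press on the bar slid off its outer side.
- The second press reached 19 N for a moment.

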